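# Run the section plate out to the pointer and hold it level

### The job

On the microtome bench, draw the bolt fully back out of the slideway, then slide the dark plate with the glass slides along the bed, without lifting it off, out over the bed's open edge until its outer end is level with the tip of the pointer. So far out the plate would tip off, so finish while still holding it by its upright rib: plate flat on the bed and still, your grip kept on. Leave the jar, the divided tray and the brush where they are, and do not let the plate tip.

Things in the scene. Friction and masses are not known exactly. Their poses are not given: they have to be found in the camera images.
- bed_edge (a point): Middle of the open (outer) edge of the bed's top. The bed is a fixed aluminium block 130 mm wide and 340 mm long; its top is 60 mm above the bench, bare on the outside end. Axes: y points outward along the slideway (the way the plate is to go), x across it to the side the bolt is drawn to, z up. The slideway is centred on x = 0 between two low rails 98 mm apart and 7 mm high, and runs from y = -340 mm to y = 0. The axes turn with the bed.
- bolt_knob (a point): The bolt's black upright round knob, 16 mm in diameter; this point is on its axis, 30 mm above the bed's slideway. The knob's top is 16 mm above this point; its lower end is 18 mm below it, 2 mm above the flat steel bolt bar (20 mm wide, 10 mm thick, top 10 mm above the slideway). The bar lies across the slideway, 18 mm in from the open edge, and stops the plate while it is in the way. Nothing near the knob is higher than the bar. Its axes are parallel to those of bed_edge.
- bolt (a joint): How far the bolt is drawn, m: 0 shut, 0.08 fully back, at its stop. It slides in +x of bed_edge (away from the robot, towards the bracket); it takes about 2 N and stays where it is left. It clears the plate from about 0.07.
- plate: Loose dark metal plate lying in the slideway, 260 mm long (its y), 90 mm wide (x), 8 mm thick, about 0.5 kg, with three glass slides in it near its outer half (part of the plate) and an upright rib near its inner end. Origin: centre of its underside; y points along its length to the outer end, z up. It balances about 140 mm from its outer end: slid farther out than that over the bed's edge, it tips unless held.
- plate_end (a point): Middle of the upper edge of the plate's outer end: 130 mm from the plate's centre in +y, 8 mm above its underside.
- plate_rib (a point): The plate's aluminium grip rib: 12 mm thick along the plate's length (grip it across this), 44 mm wide across the plate, standing 40 mm above the plate's top face. This point is on its middle plane, 22 mm above the plate's top face and 18 mm below the rib's top, 240 mm inward (-y) of plate_end. Plate edge to rib's near face on the inner side: 14 mm.
- pointer_tip (a point): Tip of the thin steel pointer arm of a fixed little stand on the bench outside the bed (arm 5 mm wide): the mark for the plate's outer end. The arm runs across the slideway direction (its axes are parallel to those of bed_edge) and its tip hangs 26 mm above the plate's path, over the plate's bolt-side margin (5 mm inside its edge). The tip lies 160 to 190 mm out from the bed's edge; only its distance along y matters.
- jar: Bystander: jar, 60 mm in diameter, 85 mm tall. Origin: centre of its underside.
- cassette_tray: Bystander: white open tray with compartments, 100 x 130 x 45 mm. Origin: centre of its underside.
- brush: Bystander: small flat hand brush lying on the bench. Origin: under its middle.
Mind the look-alikes: they are no part of the job. What is shaped like the part that bears pointer_tip but orange is not meant.

How it is judged (in metres and radians):
On the way, in this order (a step that is already met when the one before it is completed fails the run):
1. the bolt is drawn back out of the slideway (at least 72 of its 80 mm) while the plate is still on the bed (value of joint bolt above 0.072 m and y of plate_end in the frame of bed_edge below 0.01 m), for 0.2 s.
2. the plate is out past its balance point, level on the bed and held (y of plate_end in the frame of bed_edge above 0.14 m and angle between plate's own z axis and vertical below 0.06 rad and contact force between the fingers and plate above 1 N), for 0.2 s.
At the end, for the whole second after the job is handed in: Plate end within 7 mm of the pointer tip along the slideway, plate level to 0.06 rad, resting at bed height (-4 to +6 mm), within 12 mm of the middle line, still, gripped by the fingers (over 1 N), not pressing on the pointer; bolt still drawn (all of step 2 and y of plate_end in the frame of pointer_tip between -0.007 and 0.007 m and z of plate in the frame of bed_edge between -0.004 and 0.006 m and linear speed of plate below 0.01 m/s and value of joint bolt above 0.066 m and x of plate in the frame of bed_edge between -0.012 and 0.012 m and contact force between plate and pointer below 0.3 N); the arm keeps its last pose, push and grip.
It fails at once if the plate tipped by more than 0.15 rad (angle between plate's own z axis and vertical above 0.15 rad).
It fails at once if the plate lifted more than 15 mm off the bed (z of plate in the frame of bed_edge above 0.015 m).
It fails at once if the jar moved more than 20 mm (distance of jar from where it was at the start of the episode above 0.02 m).
It fails at once if the divided tray moved more than 20 mm (distance of cassette_tray from where it was at the start of the episode above 0.02 m).
It fails at once if the brush moved more than 20 mm (distance of brush from where it was at the start of the episode above 0.02 m).
It also fails if it takes over 48 s, if anything falls off the work surface, if the arm or the gripper's body presses on something with over 40 N, if the wrist force passes 120 N, or if a joint passes its speed limit or range.

### The arm

A 6-joint arm with a two-finger parallel gripper is mounted at the origin on the work surface. World frame = base frame: x ahead of the robot, y to its left, z up, the work surface at z = 0. Lengths are in m, angles in degrees, forces in N, time in s.
With the tool pointing down it reaches from about 0.3 to 0.875 m from the base axis. Payload 4.2 kg.
Tool frame: the origin (TCP) lies between the finger pads; the fingertips stand 19 mm ahead of it and the grasp point (between the pads) is the TCP; z points along the fingers, y is the direction in which the jaws open and shut (so a half turn about z gives the same grasp; the last joint's range is limited). The gripper opens to 85 mm and grips with 20 to 120 N. Pads are 22 mm wide; open, the fingers measure 114 mm over their backs; the gripper's body (76 mm by 85 mm) begins 54 mm behind the grasp point. The pads swing forward as they close: fully open they stand 13 mm farther back than shut.
Start: joints at [66.578, 18.312, 89.639, -0, 72.044, -1.146], TCP at [0.218, 0.532, 0.25] pointing down, gripper open.
Joint ranges: [-177.97, 177.97], [-48.28, 115.42], [12.27, 149.76], [-77.06, 257.06], [2.81, 150.46], [-146.56, 146.56]. Speed limits (degrees/s): [147.25, 147.25, 180, 180, 180, 180].

### API

Orientations are given as [roll, pitch, yaw] about the fixed x, y, z axes, in that order (R = Rz(yaw) Ry(pitch) Rx(roll)).
In Python, from station import readout, get_image, manip gives the robot as it stands.
- The arm moves only by the tool play_rows, never from a script. Its argument "plan" is a list of rows, each a list of 2 entries, a list of its own where there are three numbers: the shift along the tool's x, y, z in mm, then the turn about the tool's z in rad. In form: [[[x, y, z], twist], ...]. A call has 1 to 12 rows; each row shifts and turns the commanded pose from where the row before left it, along the tool's axes as they then stand; what a row does not reach is not made up. A row lasts 1/8 s, in which the tool goes at most 62.5 mm and 10.7 degrees, less where a joint would pass 70% of its speed; a pose out of reach is approached as far as the arm can. A call with a gripper value outside its range is refused whole. "grip" is the opening, from 0 (shut) to 1 (fully open), set as the call begins (left out, the last holds). The fingers move at their own pace and stop on an object; "squeeze" is the grip in N (left out, the last holds). Time passes only in rows, so rows that do not move let the fingers close. It gives the time, the measured TCP pose, the force and the opening at its end, in the units of the state.
- readout.get_obs(): the state, without advancing time (a new reading comes with each control period).
- get_image(name): name is "side" or "top"; returns a dict with "frame" (480x640x3 uint8, red, green, blue), "vfov" (degrees; the focal length in pixels is half the picture's height over the tangent of half this angle, whatever the lens; pixels are square), "cx", "cy" (the principal point, pixels), "R" (3x3) and "t" (3): a world point X has camera coordinates R X + t. Camera axes: x right, y down, z forward; pixel columns grow to the right and rows downward; lengths in m; the calibration is good to about 2 mm. A picture is of the moment at which its call begins. There is no depth.
- manip.job_done(): hands the job in, once; it reports no verdict.
The state is a dict: "time": time; "joints": joint angles; "joint_velocities": joint speeds; "joint_efforts": joint torques, N m; "position": TCP position; "eef_rot": TCP orientation; "contact_force": force on the tool from outside, world axes, zero at the start; "ft_torque": the same for the moment, N m; "finger_gap": opening from 0.0 (shut) to 1.0 (fully open).
Only numpy, scipy, OpenCV 4.12 (cv2) and the standard library are available. Lean on these libraries where they do the work, as an engineer would, in place of code of your own. Each camera call takes 0.05 s, during which the arm holds its last target. There are 200 camera calls.

## Working session

There is one attempt and no reset: what is moved stays moved. The work goes in short steps, Python scripts to look and compute and a tool call to move; the robot and the scene stay as the last step left them, time stands still between calls to the robot, and variables do not carry over. Pictures are saved under pics/ and viewed, about 8 in all and at most 12, crops included, and the job is handed in when it is done.

Besides the shell and the picture viewer there is one more tool, called in YAML: its name, and indented under it one key for each argument. play_rows: Moves the arm, as the interface text tells. Its arguments: {"type":"object","properties":{"plan":{"type":"array"},"grip":{"type":"number"},"squeeze":{"type":"number"}},"required":["plan"]}

```bash
mkdir -p pics
python3 - <<'E'
from station import readout, get_image
import cv2, numpy as np, pickle
print(readout.get_obs())
for n in ("side","top"):
    d=get_image(n); pickle.dump(d,open(f"{n}0.pkl","wb"))
    cv2.imwrite(f"pics/{n}0.png",d["frame"][...,::-1])
    print(n,d["vfov"],d["cx"],d["cy"],d["R"],d["t"])
E
```

```text
{'time': 0.0, 'joints': array([ 6.65758094e+01,  1.83525857e+01,  8.97065140e+01,  4.48503183e-04,
        7.20445322e+01, -1.14702419e+00]), 'joint_velocities': array([ 0.03450819, -0.07199274,  0.02551732,  0.03330664, -0.01253206,
       -0.08145983]), 'joint_efforts': array([ 2.59908367e-03, -4.15525603e+01, -2.34168220e+01,  1.40979887e-04,
        8.16039392e-03, -2.29464524e-05]), 'position': array([0.2178061 , 0.53167158, 0.24947203]), 'eef_rot': array([-1.79896397e+02, -2.50082682e-03,  1.57722693e+02]), 'contact_force': array([ 0.27163181, -0.21485197,  0.11664998]), 'ft_torque': array([ 0.00595334, -0.0545615 , -0.04452118]), 'finger_gap': 0.9973025750153603}
side 52.8193841956417 307.8159786480448 242.77436546696833 [[ 0.95594839 -0.29346728 -0.00629487]
 [-0.2300349  -0.73565626 -0.63709796]
 [ 0.18233654  0.61048081 -0.77075714]] [-0.45974164  0.21731496  1.07851797]
top 53.016576182265275 312.5029952622573 245.2317605754363 [[-0.00372972 -0.99972496 -0.02315387]
 [-0.99707317  0.00548594 -0.07625613]
 [ 0.07636218  0.02280169 -0.99681939]] [0.09435214 0.51906992 1.077471  ]
```

View pics/side0.png

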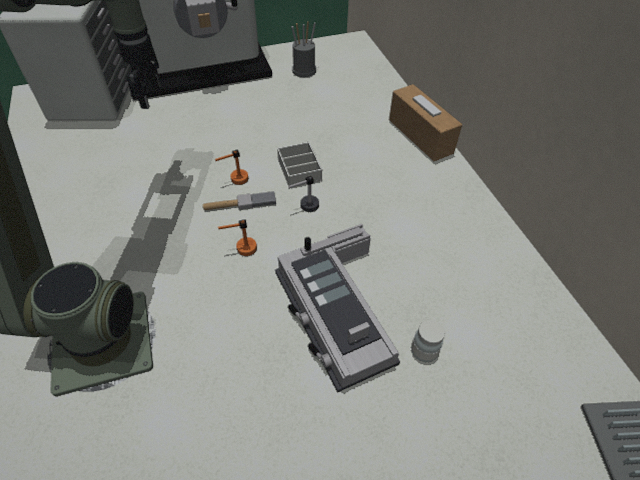

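View pics/top0.png

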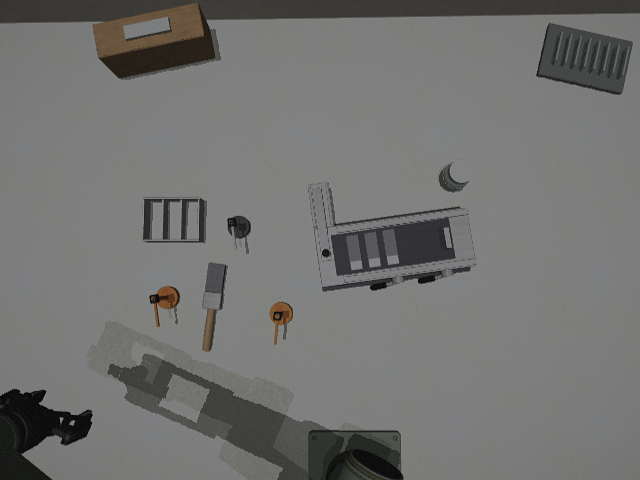

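The side view shows the bed (280–395, 240–390) with the black knob at (307,243) and the grey stand at (310,200). In the top view the knob is at (326,253), the rib near (448,237) and the grey stand at (238,227). Next I'll zoom in.

Run:
```python
import cv2, numpy as np, pickle
t=pickle.load(open("top0.pkl","rb"))["frame"][...,::-1]; s=pickle.load(open("side0.pkl","rb"))["frame"][...,::-1]
def c(im,x,y,w,h,k): return cv2.resize(im[y:y+h,x:x+w],None,fx=k,fy=k,interpolation=cv2.INTER_CUBIC)
a=c(t,300,175,190,125,4.0)
cv2.imwrite("pics/z1.png",a)
b=np.hstack([c(t,215,205,50,60,8),c(s,285,165,50,60,8)])
cv2.imwrite("pics/z2.png",b)
```

```text
(no output)
```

View pics/z1.png

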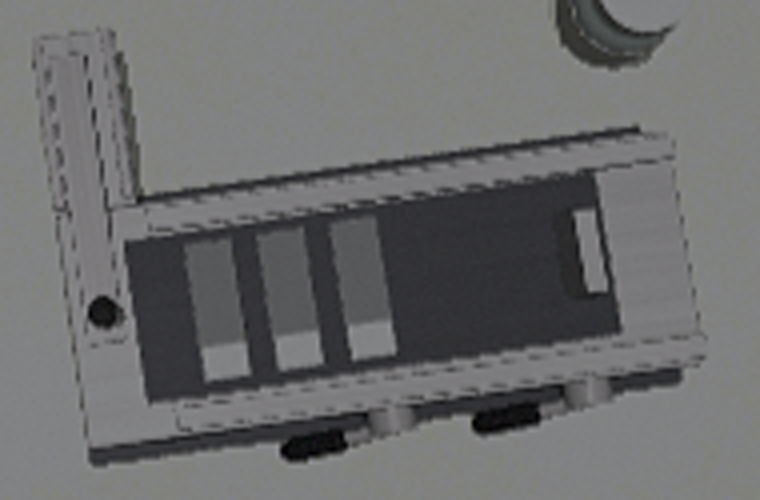

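View pics/z2.png

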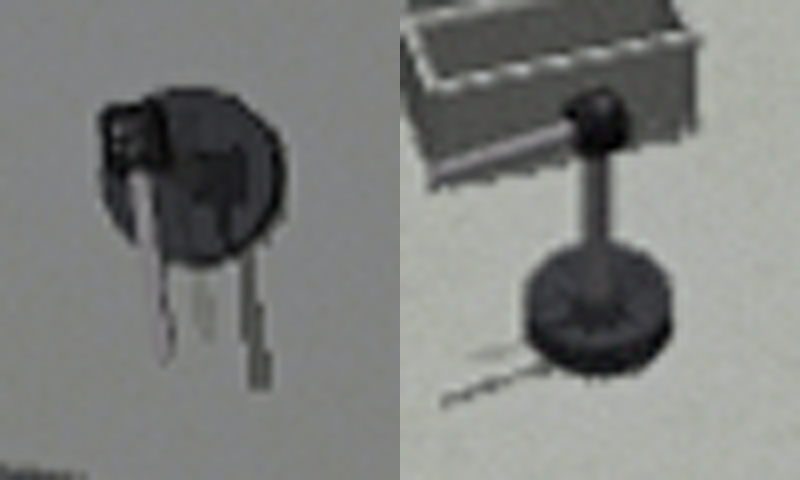

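z1: the knob is at (103,312) in the crop. The plate corners are (125,240), (148,403), (620,333) and (597,170), and the bed's outer edge runs through (55,205)–(90,445). z2: the pointer tip is at about (167,358) in the top half and (432,180) in the side half.

```bash
cat > h.py <<'E'
import numpy as np, pickle
D={n:pickle.load(open(n+"0.pkl","rb")) for n in("top","side")}
def ray(n,u,v):
    d=D[n]; f=240/np.tan(np.radians(d["vfov"]/2)); R=np.array(d["R"]);
    return -R.T@d["t"], R.T@np.array([(u-d["cx"])/f,(v-d["cy"])/f,1])
def pl(n,u,v,z):
    c,r=ray(n,u,v); return c+r*(z-c[2])/r[2]
def tri(a,b):
    (c1,r1),(c2,r2)=ray("top",*a),ray("side",*b)
    s=np.linalg.lstsq(np.c_[r1,-r2],c2-c1,rcond=None)[0]; p,q=c1+s[0]*r1,c2+s[1]*r2
    return (p+q)/2,np.linalg.norm(p-q)
def proj(n,X):
    d=D[n]; f=240/np.tan(np.radians(d["vfov"]/2)); x=np.array(d["R"])@X+d["t"]
    return f*x[0]/x[2]+d["cx"],f*x[1]/x[2]+d["cy"]
E
python3 - <<'E'
from h import *
np.set_printoptions(precision=4,suppress=True)
z=lambda x,y,h:pl("top",300+(x+.5)/4-.5,175+(y+.5)/4-.5,h)
P=[z(*p,.068) for p in((125,240),(148,403),(620,333),(597,170))]
for p in P: print(p)
oe=(P[0]+P[1])/2; ie=(P[2]+P[3])/2; d=oe-ie; print("len",np.linalg.norm(d),"ang",np.degrees(np.arctan2(d[1],d[0])),np.linalg.norm(P[0]-P[1]),np.linalg.norm(P[2]-P[3]))
for e in (P[0]-P[3],P[1]-P[2]): print(np.degrees(np.arctan2(e[1],e[0])))
w=P[0]-P[1]; print("x ang",np.degrees(np.arctan2(w[1],w[0])))
y=d/np.linalg.norm(d); x=np.array([y[1],-y[0],0])
k=z(103,312,.106); print("knob",k,"rel oe",(k-oe)@x,(k-oe)@y)
ks=tri((300+103.5/4-.5,175+312.5/4-.5),(307,239)); print("knob tri",ks)
b=[z(*p,.06) for p in((55,205),(90,445))]; print("bed edge",b,[(q-oe)@y for q in b],[(q-oe)@x for q in b])
print("rib top", z(593,249,.108), (z(593,249,.108)-oe)@y,(z(593,249,.108)-oe)@x, "inner",[((z(*p,.06)-oe)@y) for p in((680,165),(700,345))])
for v in ((432,180),(432,185)):
  t=tri((215+167.5/8-.5,205+358.5/8-.5),(285+v[0]/8-.5,165+v[1]/8-.5)); print("tip tri",t)
for h in(.086,.094,.097):
  t=pl("top",215+167.5/8-.5,205+358.5/8-.5,h);print("tip",h,t,(t-oe)@y,(t-oe)@x)
t=pl("top",215+145/8-.5,205+175/8-.5,.094);print("armroot",(t-oe)@y,(t-oe)@x)
E
```

```text
[0.5389 0.0506 0.068 ]
[0.45   0.0387 0.068 ]
[ 0.4867 -0.2168  0.068 ]
[ 0.5757 -0.2067  0.068 ]
len 0.2590619929867601 ang 98.1624622443547 0.08976266248193587 0.0895362199876095
98.13379387384268
98.19132360958876
x ang 7.610559431420033
knob [0.4973 0.063  0.106 ] rel oe 0.005383854108327079 0.017753623621711463
knob tri (array([0.4982, 0.0628, 0.1024]), np.float64(0.0014153938906494676))
bed edge [array([0.5594, 0.089 , 0.06  ]), array([0.4273, 0.0704, 0.06  ])] [np.float64(0.03463839897758071), np.float64(0.03495762388565933)] [np.float64(0.07054716310508377), np.float64(-0.06283150046133976)]
rib top [ 0.5288 -0.1931  0.108 ] -0.2402693316729261 0.00023628268932969024 inner [np.float64(-0.30779519847209214), np.float64(-0.3016826784806729)]
tip tri (array([0.566 , 0.2287, 0.1036]), np.float64(0.13066777077725547))
tip tri (array([0.5662, 0.2292, 0.1009]), np.float64(0.13077276577044217))
tip 0.086 [0.5066 0.2565 0.086 ] 0.2079617987308495 0.04212455858134462
tip 0.094 [0.5061 0.255  0.094 ] 0.20658214565227753 0.0413695530930897
tip 0.097 [0.5059 0.2545 0.097 ] 0.2060647757478131 0.04108642603499412
armroot 0.20598783164234927 0.09113655961755741
```

play_rows:
  plan:
    - [[0,0,0],-0.133]
    - [[0,0,0],-0.133]
    - [[0,0,0],-0.133]
    - [[0,0,0],-0.132]
    - [[-26,-63,0],0]
    - [[-26,-57,0],0]
    - [[-26,-56,0],0]
    - [[-26,-56,0],0]
    - [[-26,-56,10],0]
    - [[-26,-56,10],0]
    - [[-26,-56,10],0]
    - [[0,0,0],0]
  grip: 1

```text
time: 1.6
position: [0.4529, 0.1636, 0.2192]
eef_rot: [-179.9, -0.1, -172.2]
contact_force: [-0.8, 0.2, -0.0]
finger_gap: 0.999
```

```bash
cat >> h.py <<'E'
def rel(pt,R=None):
    "offset of world pt from TCP in tool axes, mm"
    from station import readout
    from scipy.spatial.transform import Rotation as Ro
    o=readout.get_obs(); return np.round(Ro.from_euler("xyz",o["eef_rot"],degrees=True).as_matrix().T@(np.array(pt)-o["position"])*1000,1),o["eef_rot"].round(2),o["position"].round(4),o["contact_force"].round(2),round(o["finger_gap"],3),round(o["time"],2)
E
python3 - <<'E'
from h import *
print(rel([.4978,.0630,.095]))
t,e=tri((215+167.5/8-.5,205+358.5/8-.5),(285+32.5/8-.5,165+182.5/8-.5)); print("tip",t,e)
print(proj("side",[.506,.2548,.095]))
E
```

```text
(array([ -31.1, -105.6,  124.3]), array([-1.7994e+02, -1.1000e-01, -1.7223e+02]), array([0.4529, 0.1636, 0.2192]), array([-0.85,  0.21, -0.03]), 0.999, 1.6)
tip [0.50697408 0.25578378 0.08927716] 0.0011967109789975225
(np.float64(287.9911344478549), np.float64(186.06248671195954))
```

play_rows:
  plan:
    - [[-10,-35,10],-0.006]
    - [[-10,-35,15],0]
    - [[-11,-36,15],0]
    - [[0,0,20],0]
    - [[0,0,20],0]
    - [[0,0,15],0]
    - [[0,0,0],0]

```text
time: 2.48
position: [0.497, 0.0674, 0.1244]
eef_rot: [180.0, -0.1, -171.5]
contact_force: [-0.6, -0.1, -0.2]
finger_gap: 1.002
```

Run:
```python
from h import *
print(rel([.4978,.0630,.095]))
from station import get_image
import cv2
ims=[get_image(n)["frame"][...,::-1] for n in("top","side")]
c=lambda im,x,y:cv2.resize(im[y:y+80,x:x+80],None,fx=5,fy=5,interpolation=cv2.INTER_CUBIC)
cv2.imwrite("pics/k1.png",np.hstack([c(ims[0],285,210),c(ims[1],265,190)]))
```

```text
(array([-0.2, -4.4, 29.4]), array([ 1.7998e+02, -1.4000e-01, -1.7145e+02]), array([0.497 , 0.0674, 0.1244]), array([-0.56, -0.08, -0.22]), 1.002, 2.48)
```

View pics/k1.png

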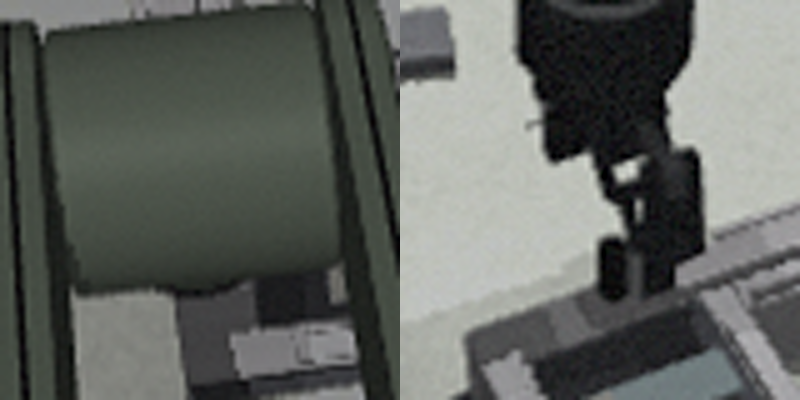

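The crop shows the jaws above and around the knob (610,265 in the side half). I'll lower and close.

play_rows:
  plan:
    - [[0,-4,5],0]
    - [[0,0,10],0]
    - [[0,0,9],0]
    - [[0,0,5],0]
    - [[0,0,0],0]

```text
time: 3.2
position: [0.4982, 0.0627, 0.0957]
eef_rot: [180.0, -0.1, -171.5]
contact_force: [0.1, 1.5, 1.0]
finger_gap: 1.002
```

play_rows:
  plan:
    - [[0,0,0],0]
    - [[0,0,0],0]
    - [[0,0,0],0]
    - [[0,0,0],0]
    - [[0,0,0],0]
    - [[0,0,0],0]
    - [[0,0,0],0]
    - [[0,0,0],0]
  grip: 0
  squeeze: 30

```text
time: 4.2
position: [0.4986, 0.0626, 0.0965]
eef_rot: [-180.0, 0.0, -171.5]
contact_force: [0.1, -2.2, 3.3]
finger_gap: 0.177
```

The gap of about 15 mm means the knob is gripped. Now I'll draw the bolt.

play_rows:
  plan:
    - [[-5,0,0],0]
    - [[-8,0,0],0]
    - [[-8,0,0],0]
    - [[-8,0,0],0]
    - [[-8,0,0],0]
    - [[-8,0,0],0]
    - [[-8,0,0],0]
    - [[-8,0,0],0]
    - [[-8,0,0],0]
    - [[-7,0,0],0]
    - [[-4,0,0],0]
    - [[0,0,0],0]

```text
time: 5.7
position: [0.5679, 0.0721, 0.0959]
eef_rot: [-179.9, -1.4, -171.5]
contact_force: [-23.2, -9.5, 20.3]
finger_gap: 0.173
```

play_rows:
  plan:
    - [[0,0,0],0]
    - [[0,0,0],0]
    - [[0,0,0],0]

```text
time: 6.08
position: [0.5679, 0.0721, 0.0959]
eef_rot: [-179.9, -1.3, -171.5]
contact_force: [-23.3, -9.2, 20.7]
finger_gap: 0.175
```

Run:
```python
from h import *
from station import get_image
import cv2
ims=[get_image(n)["frame"][...,::-1] for n in("top","side")]
c=lambda im,x,y:cv2.resize(im[y:y+100,x:x+80],None,fx=5,fy=5,interpolation=cv2.INTER_CUBIC)
cv2.imwrite("pics/k2.png",np.hstack([c(ims[0],285,170),c(ims[1],300,180)]))
```

```text
(no output)
```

View pics/k2.png

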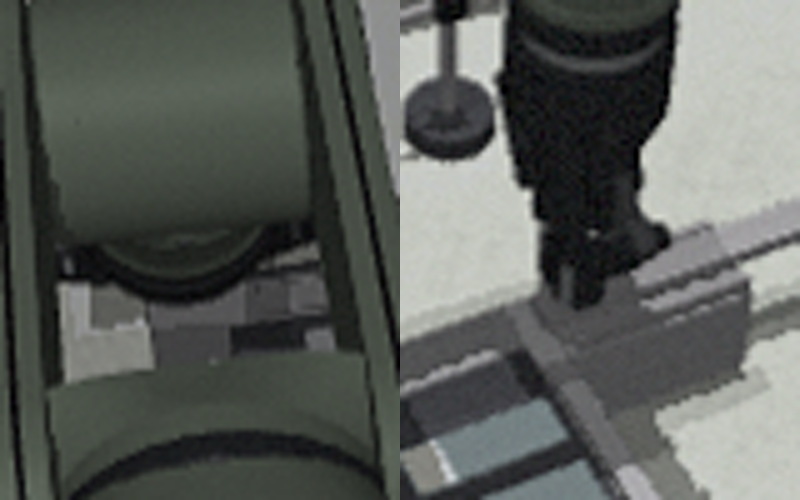

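The crop shows the jaws still on the knob, with the bracket beside them. I'll release, lift, and move towards the rib so I can check the bolt's travel.

play_rows:
  plan:
    - [[0,0,0],0]
    - [[0,0,0],0]
    - [[0,0,0],0]
    - [[0,0,-10],0]
    - [[0,0,-20],0]
    - [[0,0,-30],0]
    - [[0,-30,0],0]
    - [[10,-50,0],0]
    - [[20,-50,0],0]
    - [[20,-50,0],0]
    - [[20,-50,0],0]
    - [[0,0,0],0]
  grip: 1

```text
time: 7.68
position: [0.5419, -0.1664, 0.157]
eef_rot: [-179.9, 0.0, -171.8]
contact_force: [-0.5, -0.2, 0.7]
finger_gap: 1.003
```

Run:
```python
from h import *
from station import get_image
import cv2
print(rel([.5288,-.1931,.09]))
ims=[get_image(n)["frame"][...,::-1] for n in("top","side")]
c=lambda im,x,y:cv2.resize(im[y:y+120,x:x+80],None,fx=5,fy=5,interpolation=cv2.INTER_CUBIC)
cv2.imwrite("pics/k3.png",np.hstack([c(ims[0],285,170),c(ims[1],300,180)]))
```

```text
(array([ 16.8, -24.4,  67. ]), array([-1.7994e+02,  5.0000e-02, -1.7179e+02]), array([ 0.5419, -0.1664,  0.157 ]), array([-0.51, -0.25,  0.65]), 1.003, 7.67)
```

View pics/k3.png

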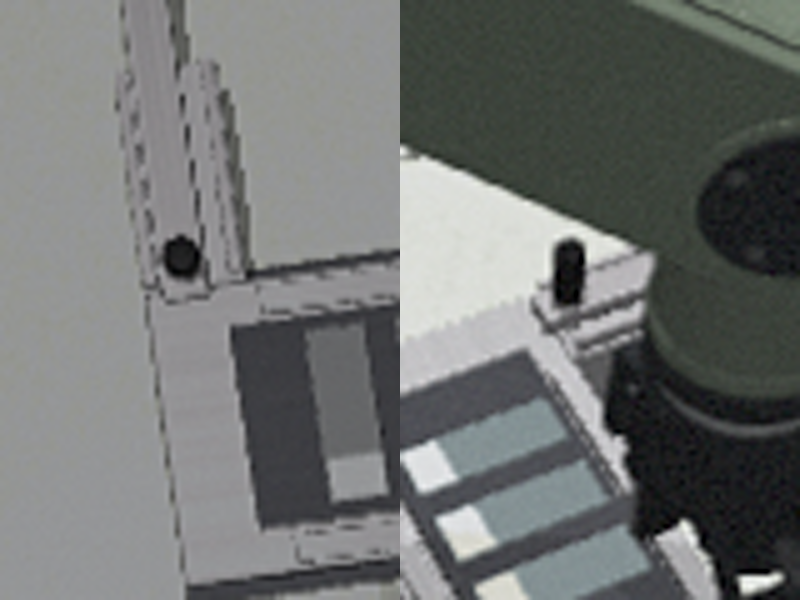

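In k3 the knob is at (181,257) and the bar end clears the slideway. I'll work out how far it travelled.

Run:
```python
from h import *
k0=pl("top",300+103.5/4-.5,175+312.5/4-.5,.106);k1=pl("top",285+181.5/5-.5,170+257.5/5-.5,.106)
ux=np.array([.9899,.142,0]);print(k1,(k1-k0)@ux)
b0=pl("top",300+108/4-.5,175+342/4-.5,.07);b1=pl("top",285+187/5-.5,170+298/5-.5,.07);print((b1-b0)@ux)
oe=np.array([.4945,.04465,.068]); print("bar end x from centre",(b0-oe)@ux,(b1-oe)@ux)
```

```text
[0.56422559 0.07228544 0.106     ] 0.06761520138684857
0.06828658246879067
bar end x from centre -0.0087577900681669 0.05952879240062378
```

It travelled about 68 mm. That could be the stop, if the bolt started slightly drawn, or a blockage. I'll re-grip higher and pull again to find out.

```bash
python3 -c "
from h import *
print(rel([.565,.072,.104]))"
```

```text
(array([-56.6, 229.7,  52.9]), array([ 1.7998e+02,  6.0000e-02, -1.7159e+02]), array([ 0.5426, -0.1635,  0.1568]), array([ 0.  ,  0.44, -0.3 ]), 0.999, 7.78)
```

play_rows:
  plan:
    - [[-10,40,0],0]
    - [[-12,48,0],0]
    - [[-12,48,0],0]
    - [[-12,48,0],0]
    - [[-11,46,0],0]
    - [[0,0,0],0]
    - [[0,0,15],0]
    - [[0,0,20],0]
    - [[0,0,12],0]
    - [[0,0,6],0]
    - [[0,0,0],0]

```text
time: 9.15
position: [0.5647, 0.0722, 0.103]
eef_rot: [180.0, -0.0, -171.5]
contact_force: [0.1, -0.4, -0.2]
finger_gap: 0.998
```

play_rows:
  plan:
    - [[0,0,0],0]
    - [[0,0,0],0]
    - [[0,0,0],0]
    - [[0,0,0],0]
    - [[0,0,0],0]
    - [[0,0,0],0]
    - [[0,0,0],0]
    - [[0,0,0],0]
  grip: 0
  squeeze: 60

```text
time: 10.15
position: [0.565, 0.0717, 0.1038]
eef_rot: [-179.9, 0.0, -171.5]
contact_force: [0.2, -5.9, 3.0]
finger_gap: 0.161
```

play_rows:
  plan:
    - [[-2,0,0],0]
    - [[-2,0,0],0]
    - [[-2,0,0],0]
    - [[0,0,0],0]
    - [[0,0,0],0]
    - [[0,0,0],0]

```text
time: 10.9
position: [0.5653, 0.0717, 0.1037]
eef_rot: [-179.9, -0.7, -171.5]
contact_force: [-13.4, -7.8, 14.5]
finger_gap: 0.16
```

It's blocked at the same knob position with the jaws higher, so it's the bolt's own stop, and the bolt must have started slightly drawn. Now to the rib.

play_rows:
  plan:
    - [[0,0,0],0]
    - [[0,0,0],0]
    - [[0,0,0],0]
    - [[0,0,-15],0]
    - [[0,0,-25],0]
    - [[0,0,-20],0]
    - [[0,-40,0],0]
    - [[0,-50,0],0]
    - [[0,-50,0],0]
    - [[0,-50,0],0]
    - [[0,-50,0],0]
    - [[0,0,0],0]
  grip: 1

```text
time: 12.4
position: [0.6069, -0.1672, 0.1642]
eef_rot: [-179.9, 0.1, -171.7]
contact_force: [0.2, 0.1, -0.7]
finger_gap: 1.001
```

```bash
python3 -c "
from h import *
print(rel([.5286,-.1930,.091]))"
```

```text
(array([ 81.3, -14.2,  73. ]), array([-1.7992e+02,  1.1000e-01, -1.7175e+02]), array([ 0.6069, -0.1672,  0.1642]), array([ 0.15,  0.11, -0.73]), 1.001, 12.4)
```

play_rows:
  plan:
    - [[40,-7,0],0]
    - [[41,-7,0],0]
    - [[0,0,0],0]
    - [[0,0,20],0]
    - [[0,0,20],0]
    - [[0,0,18],0]
    - [[0,0,10],0]
    - [[0,0,5],0]
    - [[0,0,0],0]
    - [[0,0,0],0]

```text
time: 13.65
position: [0.5286, -0.1897, 0.0909]
eef_rot: [-180.0, 0.1, -171.5]
contact_force: [-0.2, -0.3, -0.4]
finger_gap: 1.004
```

```bash
python3 -c "
from h import *
print(rel([.5286,-.1930,.091]))"
```

```text
(array([ 0.5, -3.2, -0.1]), array([-1.7997e+02,  7.0000e-02, -1.7151e+02]), array([ 0.5286, -0.1897,  0.0909]), array([-0.19, -0.27, -0.36]), 1.004, 13.65)
```

play_rows:
  plan:
    - [[0,-3,0],0]
    - [[0,0,0],0]
    - [[0,0,0],0]

```text
time: 14.02
position: [0.5285, -0.1928, 0.0904]
eef_rot: [180.0, 0.0, -171.5]
contact_force: [-0.1, 0.6, -0.8]
finger_gap: 0.997
```

play_rows:
  plan:
    - [[0,0,0],0]
    - [[0,0,0],0]
    - [[0,0,0],0]
    - [[0,0,0],0]
    - [[0,0,0],0]
    - [[0,0,0],0]
    - [[0,0,0],0]
    - [[0,0,0],0]
  grip: 0
  squeeze: 70

```text
time: 15.02
position: [0.5287, -0.1927, 0.0904]
eef_rot: [-180.0, 0.0, -171.5]
contact_force: [0.0, -1.1, 1.3]
finger_gap: 0.129
```

play_rows:
  plan:
    - [[0,2,0],0]
    - [[0,4,0],0]
    - [[0,5,0],0]
    - [[0,5,0],0]
    - [[0,5,0],0]
    - [[0,5,0],0]
    - [[0,5,0],0]
    - [[0,5,0],0]
    - [[0,4,0],0]
    - [[0,0,0],0]

```text
time: 16.27
position: [0.5226, -0.1524, 0.0904]
eef_rot: [179.9, 0.0, -171.5]
contact_force: [-0.0, -0.8, 3.4]
finger_gap: 0.131
```

play_rows:
  plan:
    - [[0,3,0],0]
    - [[-0.1,6,0],0]
    - [[-0.1,8,0],0]
    - [[-0.1,8,0],0]
    - [[-0.1,8,0],0]
    - [[-0.1,8,0],0]
    - [[-0.1,8,0],0]
    - [[-0.1,8,0],0]
    - [[0,8,0],0]
    - [[0,7,0],0]
    - [[0,3,0],0]
    - [[0,0,0],0]

```text
time: 17.77
position: [0.5121, -0.0782, 0.0904]
eef_rot: [180.0, -0.0, -171.5]
contact_force: [0.5, -1.8, 4.3]
finger_gap: 0.135
```

play_rows:
  plan:
    - [[0,3,0],0]
    - [[-0.1,6,0],0]
    - [[-0.1,8,0],0]
    - [[-0.1,8,0],0]
    - [[-0.1,8,0],0]
    - [[-0.1,8,0],0]
    - [[-0.1,8,0],0]
    - [[-0.1,8,0],0]
    - [[0,8,0],0]
    - [[0,7,0],0]
    - [[0,3,0],0]
    - [[0,0,0],0]

```text
time: 19.27
position: [0.5018, -0.0044, 0.0904]
eef_rot: [180.0, -0.0, -171.5]
contact_force: [-0.1, -3.0, 5.0]
finger_gap: 0.129
```

Run:
```python
from h import *
from station import get_image
import cv2
o=rel([.5287,-.1927,.0904]);print(o); d=(o[2]-np.array([.5287,-.1927,.0904]));print(d@[-.142,.9899,0],d@[.9899,.142,0])
ims=[get_image(n)["frame"][...,::-1] for n in("top","side")]
c=lambda im,x,y:cv2.resize(im[y:y+100,x:x+80],None,fx=5,fy=5,interpolation=cv2.INTER_CUBIC)
cv2.imwrite("pics/e1.png",np.hstack([c(ims[0],220,205),c(ims[1],265,160)]))
```

```text
(array([   1.2, -190.2,   -0. ]), array([ 1.7999e+02, -1.0000e-02, -1.7151e+02]), array([ 0.5018, -0.0044,  0.0904]), array([-0.08, -2.98,  5.04]), 0.129, 19.27)
0.19021797000000001 0.00011029000000007495
```

View pics/e1.png

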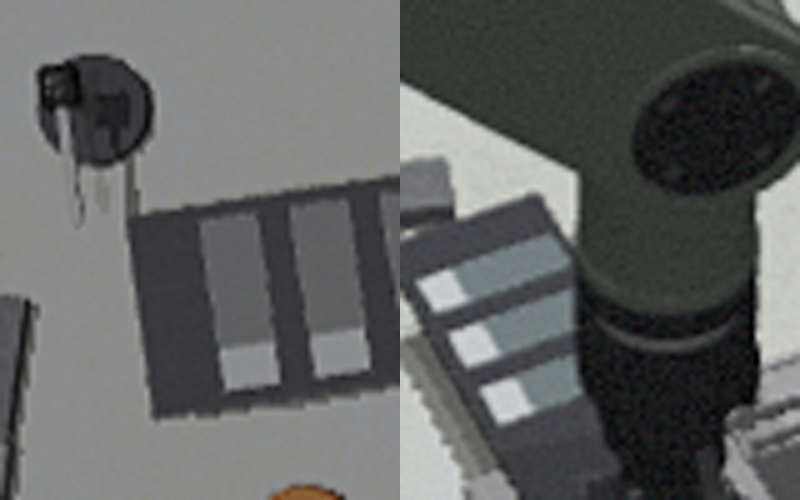

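In the top half, the plate end corners are at (130,217) and (154,417), and the pointer tip is at (78,226).

Run:
```python
from h import *
z=lambda x,y,h:pl("top",220+(x+.5)/5-.5,205+(y+.5)/5-.5,h)
A,B=z(130,217,.068),z(154,417,.068); e=(A+B)/2; uy=np.array([-.142,.9899,0]);ux=np.array([.9899,.142,0])
print(A,B,np.linalg.norm(A-B), "moved",(e-[.4945,.04465,.068])@uy,"x",(e-[.4945,.04465,.068])@ux)
for t in (z(78,226,.094),z(66,110,.094),[.507,.2558,0],[.5060,.2549,0]): print((np.array(t)-e)@uy,(np.array(t)-e)@ux)
```

```text
[0.51061779 0.23749582 0.068     ] [0.42329279 0.22641038 0.068     ] 0.08802581286235747 moved 0.18932268675345804 x -0.0006694666829802963
0.01793906661384196 0.04102982107255793
0.016392454722743068 0.09122109498004805
0.017919698246542007 0.043026516682980305
0.017170788246541994 0.041908816682980306
```

All estimates agree on about 17 mm remaining.

play_rows:
  plan:
    - [[0,2,0],0]
    - [[0,4,0],0]
    - [[-0.1,4,0],0]
    - [[0,4,0],0]
    - [[0,3,0],0]
    - [[0,0,0],0]
    - [[0,0,0],0]
    - [[0,0,0],0]
    - [[0,0,0],0]
    - [[0,0,0],0]

```text
time: 20.62
position: [0.4995, 0.0121, 0.0904]
eef_rot: [-180.0, -0.0, -171.5]
contact_force: [1.2, -4.7, 4.7]
finger_gap: 0.13
```

Run:
```python
from h import *
from station import get_image
import cv2
o=rel([.5287,-.1927,.0904]);print(o); d=(o[2]-np.array([.5287,-.1927,.0904]));print(d@[-.142,.9899,0],d@[.9899,.142,0])
ims=[get_image(n)["frame"][...,::-1] for n in("top","side")]
c=lambda im,x,y:cv2.resize(im[y:y+100,x:x+80],None,fx=5,fy=5,interpolation=cv2.INTER_CUBIC)
cv2.imwrite("pics/e2.png",np.hstack([c(ims[0],220,205),c(ims[1],265,160)]))
```

```text
(array([   1.3, -206.9,    0. ]), array([-180.  ,   -0.  , -171.51]), array([0.4995, 0.0121, 0.0904]), array([ 1.17, -4.72,  4.75]), 0.13, 20.62)
0.20687792 0.00017652000000005117
```

View pics/e2.png

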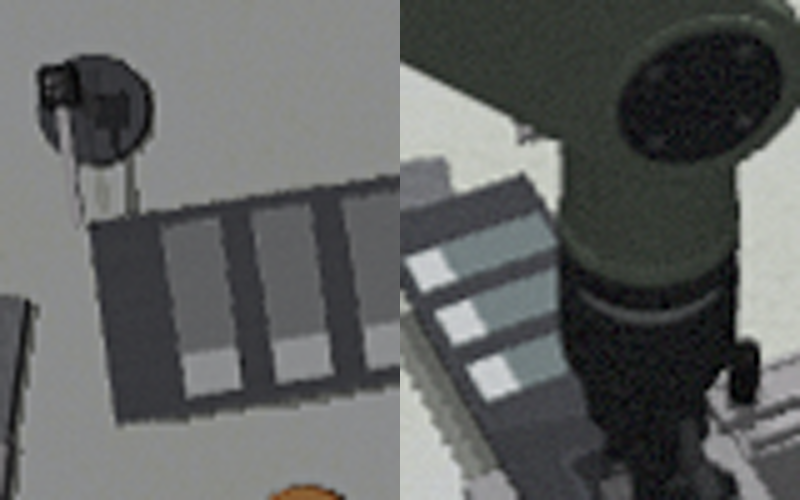

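In e2 the plate is level with corners at (92,226) and (118,424), the tip is at (80,228), and the bolt knob is still back (745,370 in the side half).

Run:
```python
from h import *
z=lambda x,y,h:pl("top",220+(x+.5)/5-.5,205+(y+.5)/5-.5,h)
e=(z(92,226,.068)+z(118,424,.068))/2; uy=np.array([-.142,.9899,0]);ux=np.array([.9899,.142,0])
print("moved",(e-[.4945,.04465,.068])@uy,"x",(e-[.4945,.04465,.068])@ux)
for t in (z(80,228,.094),z(78,226,.094),[.507,.2558,0]): print((np.array(t)-e)@uy)
k=tri((285+181.5/5-.5,170+257.5/5-.5),(300+168/5,180+240/5));print(k)
print(proj("side",[.5648,.0723,.106]), "seen knob top ~",265+745/5-80,160+340/5)
```

```text
moved 0.20583696615493355 x -0.0017581213879524678
0.0006904302767936667
0.0014247872123664316
0.0014054188450664793
(array([0.56563967, 0.07187785, 0.10830687]), np.float64(0.0034798833744184173))
(np.float64(332.44262375271796), np.float64(228.6940745812696)) seen knob top ~ 334.0 228.0
```

Within about 1.5 mm, and the bolt is still back. Handing in.

```bash
python3 -c "
from station import manip,readout
print(readout.get_obs()['joint_velocities'].round(2)); print(manip.job_done())"
```

```text
[-0.08  0.02 -0.05 -0.04  0.05  0.03]
the job is handed in; nothing more can be done
None
```

The job is handed in at about 20.6 s of the 48 s, with the bolt drawn to a firm stop and the plate slid out to the pointer, still held by its rib. No verdict was reported.

**Bolt:** I gripped the knob and drew it. It moved only about 68 mm by camera, less than the 72 mm the first step asks for. I took that as its stop, because a second pull with the jaws higher was blocked at the same knob position. That would mean it began about 10 mm drawn, but I could not read the joint to confirm it. In the last picture the bolt had not moved back.

**Plate:** I slid it about 207 mm (206 mm by camera) by the rib with a 70 N squeeze, without lifting.
- **Pointer:** the plate end reads 0.7–1.4 mm short of the tip along the slideway, against the 7 mm allowed.
- **Middle line:** it is about 2 mm off, against 12 mm allowed.
- **Level and grip:** gripper height and tilt stayed constant through the slide, the fingers were still closed on the rib, and the arm was still. I measured no plate tilt from the pictures.

The jar, tray and brush were never approached, though I did not measure them again at the end.

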